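Load the loaf warmer under its wheel-raised hood

TASK

Load the counter warmer: turn its handwheel until the yellow pointer on the far rim stands at the green tab, which raises the glass hood, then slide every loaf board (there may be two or three), loaf first and handle towards you, under the hood, one to a lane and fully home at the back stop. Once all are in, turn the wheel back until the pointer stands at the red tab so that the hood comes down over the handles. Leave everything else on the counter standing where it is.

Things in the scene. Friction and masses are not known exactly. Their poses are not given: they have to be found in the camera images.
- warmer: fixed counter warmer: 3 lanes under a glass hood. Origin on the table under the middle of the hood's front edge; x straight into the lanes, y left across them. Rails 8 wide, 12 high at y = -129, -43, 43, 129 mm, from x = -9 to the back stop (25 high, face at x = 112): lanes 78 clear, floor level with the table, open table in front. Columns and crossbar 210 high behind the stop.
- lane_left (a point): centre of a loaf that is fully home in the left lane (2 short of touching the stop; 36 above the table): x 60, y 86 in the warmer's frame.
- lane_mid (a point): the same for the middle lane: x 60, y 0.
- lane_right (a point): the same for the right lane: x 60, y -86.
- hood (a joint): height of the clear glass hood above its lowest position (m); it is geared to the wheel: 40 mm of lift per rad. The hood is 125 deep (x 0 to 125), 284 wide; its front, side and top panes are one piece, 60 tall.
- hood_edge (a point): middle of the lower front edge of the hood, 35 above the table when the hood is at its lowest; the gap under this edge is this point's height. A loaf needs 72 and a handle 22.
- wheel (a joint): handwheel angle (rad), 0 to 2.4, grows clockwise seen from above; clockwise raises the hood. Stays where it is left; turning takes 0.1 to 0.2 N m. Vertical axis, on a pedestal at x = -50, y = -250 mm in the warmer's frame.
- wheel_grip (a point): middle of the grey grip bar on the wheel's hub, on the wheel's axis: bar 64 long, 16 wide, 95 to 139 mm above the table, this point 117. The bar lies along this frame's x axis, which points to the yellow pointer. Under it the wheel's black disc and steel rim, radius 51, top 98 above the table.
- pointer_tip (a point): tip of the yellow pointer on the wheel's rim, 60 from the axis, 93 above the table. The pointer is on the far side of the wheel from the robot: at wheel angle 1.2 it points along the warmer's x axis.
- green_mark (a point): the 'loading' mark, an upright green tab (10 wide, 34 tall) 66 to 72 mm from the wheel's axis beside the far rim. This point is just inside the tab, 60 from the axis, where the pointer tip is when it stands at the tab. The tab is set differently each day and held stiffly.
- red_mark (a point): the same for the upright red tab: the 'lowered' mark.
- board_plain_mid (a point): brown loaf cake with an amber top fixed on a wooden board 100 x 66 x 10 mm. Loaf 80 long, 50 wide, flat upright sides, 10 to 72 above the board's underside. Bar handle, 20 wide, 2 to 22 above the underside, runs along -x to 140 from the loaf's centre. This point: the loaf's centre in plan, 36 above the underside; x away from the handle, z up. About 0.3 kg. May be absent (None).
- board_choc_mid (a point): dark chocolate loaf cake fixed on a wooden board 100 x 66 x 10 mm. Loaf 80 long, 50 wide, flat upright sides, 10 to 72 above the board's underside. Bar handle, 20 wide, 2 to 22 above the underside, runs along -x to 140 from the loaf's centre. This point: the loaf's centre in plan, 36 above the underside; x away from the handle, z up. About 0.3 kg. May be absent (None).
- board_lemon_mid (a point): pale loaf cake with a yellow top fixed on a wooden board 100 x 66 x 10 mm. Loaf 80 long, 50 wide, flat upright sides, 10 to 72 above the board's underside. Bar handle, 20 wide, 2 to 22 above the underside, runs along -x to 140 from the loaf's centre. This point: the loaf's centre in plan, 36 above the underside; x away from the handle, z up. About 0.3 kg. May be absent (None).
- muffin_dark: dark muffin in a paper case, 74 across, 60 tall, bystander; origin at its underside.
- muffin_gold: golden muffin in a paper case, 74 across, 60 tall, bystander; origin at its underside.
- jam_jar: jam jar with red lid, 68 across, 100 tall, bystander; origin at its underside.
- mug: blue mug, 80 across, 90 tall, bystander; origin at its underside.
- doughnut: glazed doughnut, 90 across, 30 tall, bystander; origin at its underside.
- price_card: blank white price card on a wooden foot, 70 wide, 100 tall, bystander; origin at its underside.
- pastry_brush: pastry brush lying on the table, bystander.
Things that resemble listed ones, but are neither listed nor needed, are in the scene too. Leave any turquoise look-alike of the part that bears board_plain_mid alone.

How it is judged (in metres and radians):
On the way, in this order (a step that is already met when the one before it is completed fails the run):
1. the pointer stands at the green tab: the hood is raised (horizontal distance between pointer_tip and green_mark below 0.007 m), for 0.3 s.
2. every loaf board is fully home in a lane under the hood ((horizontal distance between board_plain_mid and lane_left below 0.014 m or horizontal distance between board_plain_mid and lane_mid below 0.014 m or horizontal distance between board_plain_mid and lane_right below 0.014 m) and angle between each of board_plain_mid, board_choc_mid, board_lemon_mid's own z axis and vertical below 0.12 rad and angle between the x axis of each of board_plain_mid, board_choc_mid, board_lemon_mid and the x axis of warmer, either way round below 0.15 rad and (horizontal distance between board_choc_mid and lane_left below 0.014 m or horizontal distance between board_choc_mid and lane_mid below 0.014 m or horizontal distance between board_choc_mid and lane_right below 0.014 m) and (horizontal distance between board_lemon_mid and lane_left below 0.014 m or horizontal distance between board_lemon_mid and lane_mid below 0.014 m or horizontal distance between board_lemon_mid and lane_right below 0.014 m)), for 0.2 s.
At the end, for the whole second after the job is handed in: Each loaf board present lies flat in its own lane, handle towards the robot, loaf centre within 14 mm of the lane's home point (about 12 mm off the stop at most) and within 0.15 rad of the lane; the pointer is within 7 mm of the red mark seen from above, the wheel at rest (all of step 2 and horizontal distance between pointer_tip and red_mark below 0.007 m and velocity of joint wheel between -0.05 and 0.05 rad/s); the robot touches nothing.
It fails at once if a bystander (muffin, jar, mug, doughnut, price card, brush) is moved more than 40 mm or knocked over (distance of any of muffin_dark, muffin_gold, jam_jar, mug, doughnut, price_card, pastry_brush from where it was at the start of the episode above 0.04 m or angle between any of jam_jar, mug, price_card, muffin_dark, muffin_gold's own z axis and vertical above 0.5 rad).
Of board_plain, board_choc, board_lemon only 2 to 3 are there at a start; the rules pass over those that are not, and their reading is None.
At some moment in a run one of board_plain, board_choc, board_lemon may be knocked a few centimetres aside while the robot is not near it.
Once in a run the grip may slacken for a moment while it holds something.
It also fails if it takes over 210 s, if anything falls off the work surface, if the arm or the gripper's body presses on something with over 40 N, if the wrist force passes 120 N, or if a joint passes its speed limit or range.

ROBOT

A 6-joint arm with a two-finger parallel gripper is mounted at the origin on the work surface. World frame = base frame: x ahead of the robot, y to its left, z up, the work surface at z = 0. Lengths are in mm, angles in degrees, forces in N, time in s.
With the tool pointing down it reaches from about 350 to 850 mm from the base axis. Payload 8.1 kg.
Tool frame: the origin (TCP) lies midway between the tips of the shut fingers; the grasp point (between the pads) lies 19 mm behind it (r.grasp_offset is the distance from the TCP to the grasp point, in mm); z points along the fingers, x is the direction in which the jaws open and shut, and the axes are right-handed (so a half turn about z gives the same grasp; the last joint's range is limited). The gripper opens to 85 mm and grips with 20 to 120 N. Pads are 22 mm wide; open, the fingers measure 114 mm over their backs; the gripper's body (76 mm by 85 mm) begins 54 mm behind the grasp point. The pads swing forward as they close: fully open they stand 13 mm farther back than shut.
Start: joints at [71.654, 7.471, 85.268, -0, 87.261, -4.893], TCP at [139.567, 583.546, 231.292] pointing down, gripper open.
Joint ranges: [-169.43, 169.43], [-51.17, 129.36], [1.28, 143.12], [-76.62, 256.62], [0, 156.53], [-152.29, 152.29]. Speed limits (degrees/s): [136.94, 136.94, 159.86, 180, 180, 180].

INTERFACE

Orientations are given as [roll, pitch, yaw] about the fixed x, y, z axes, in that order (R = Rz(yaw) Ry(pitch) Rx(roll)).
In Python, from bench import r, optics, hand_in gives the robot as it stands.
- The arm moves only by the shell command python3 -m pendant 'ROWS' [FORCE]. ROWS is JSON, a list of rows, each a list of 5 numbers: the opening, from 0 (shut) to 1 (fully open), then the shift along the tool's x, y, z in mm, then the turn about the tool's z in degrees. A call has 1 to 10 rows; each row shifts and turns the commanded pose from where the row before left it, along the tool's axes as they then stand; what a row does not reach is not made up. A row lasts 1/10 s, in which the tool goes at most 50 mm and 8.59 degrees, less where a joint would pass 70% of its speed; a pose out of reach is approached as far as the arm can. A call with a gripper value outside its range is refused whole. The fingers move at their own pace and stop on an object; FORCE is the grip in N (left out, the last holds). Time passes only in rows, so rows that do not move let the fingers close. It gives the time, the measured TCP pose, the force and the opening at its end, in the units of the state.
- r.sense(): the state, without advancing time (a new reading comes with each control period).
- optics.snapshot(name): name is "scene" or "top" or "wrist"; returns (picture, depth): 420x560x3 uint8, blue, green, red; 420x560 float32, mm along the optical axis (not along the pixel's ray), 0 where there is no reading.
- optics.camera_params(name): a dict with "camera_matrix" (3x3 intrinsics, pixels), "k1" (the pictures are not rectified: a ray, as slopes to the right and down, at radius r is drawn at 1 + k1 r^2 times it, then the intrinsics apply), "eye" and "orientation" of the camera in the world. Camera axes: x right, y down, z forward; pixel columns grow to the right and rows downward; lengths in mm; the calibration is good to about 2 mm. A picture is of the moment at which its call begins: read the wrist's pose just before it. camera_params takes no time and is no camera call; for the wrist camera it gives the pose at the moment of the call.
- hand_in(): hands the job in, once; it reports no verdict.
Trained networks look in the newest picture that a camera, given by its name, has taken for a name from the list of things; names that differ only in an ending like _2 or _b are one class to them, and where a whole thing is asked for, a point or a joint stands for the part that bears it (a point fixed in the world has none). Each returns a list of dicts, best first, with "score" (0 to 1); they miss things now and then, are a little off and sometimes report something else, mostly with a low value. They report only what shows in the picture. A call takes as long as a camera call. They do not tell look-alikes from the thing itself.
- optics.search_frame(camera, query): "at" ([x, y, z] in mm, in world coordinates, good to about 4 mm: the middle of the surface that is visible of it).
The state is a dict: "time": time; "joint_pos": joint angles; "qd": joint speeds; "joint_efforts": joint torques, N m; "tool_pos": TCP position; "tcp_rot": TCP orientation; "ft_force": force on the tool from outside, world axes, zero at the start; "wrist_torque": the same for the moment, N m; "finger_gap": finger opening in mm.
Only numpy, scipy, OpenCV 4.12 (cv2) and the standard library are available. Lean on these libraries where they do the work, as an engineer would, in place of code of your own. Each camera call takes 0.05 s, during which the arm holds its last target. There are 200 camera calls.

## Working session

There is one attempt and no reset: what is moved stays moved. The work goes in short steps, Python scripts to look and compute and a shell command to move; the robot and the scene stay as the last step left them, time stands still between calls to the robot, and variables do not carry over. Pictures are saved under pics/ and viewed, about 12 in all and at most 16, crops included, and the job is handed in when it is done.

```bash
ls; mkdir -p pics; cat > h.py <<'E'
import numpy as np, cv2
from bench import r, optics, hand_in
from scipy.spatial.transform import Rotation as R
def snap(cam,name=None):
    p=optics.camera_params(cam); im,d=optics.snapshot(cam)
    if name: cv2.imwrite(f'pics/{name}.png',im)
    return im,d,p
def rot(o):
    o=np.array(o,float)
    return o if o.shape==(3,3) else R.from_euler('xyz',o,degrees=True).as_matrix()
def cloud(d,p):
    K=np.array(p['camera_matrix'],float);h,w=d.shape
    u,v=np.meshgrid(np.arange(w),np.arange(h))
    uv=np.stack([u,v],-1).reshape(-1,1,2).astype(np.float32)
    n=cv2.undistortPoints(uv,K,np.array([p['k1'],0,0,0,0.])).reshape(h,w,2)
    c=np.dstack([n[...,0]*d,n[...,1]*d,d])
    P=c@rot(p['orientation']).T+np.array(p['eye']); P[d<=0]=np.nan
    return P
def px(P,p):
    K=np.array(p['camera_matrix'],float);Rm=rot(p['orientation'])
    c=(np.array(P,float).reshape(-1,3)-np.array(p['eye']))@Rm
    return cv2.projectPoints(c,np.zeros(3),np.zeros(3),K,np.array([p['k1'],0,0,0,0.]))[0].reshape(-1,2)
E
python3 - <<'E'
from h import *
print(r.sense())
for c in('scene','top'):
    im,d,p=snap(c,c+'0'); print(c,p)
    for q in ['warmer','wheel_grip','pointer_tip','green_mark','red_mark','hood_edge','board_plain_mid','board_choc_mid','board_lemon_mid','muffin_dark','muffin_gold','jam_jar','mug','doughnut','price_card','pastry_brush']:
        print(q,[(np.round(x['at']).tolist(),round(x['score'],2)) for x in optics.search_frame(c,q)][:4])
E
```

```text
pics
{'time': 0.0, 'joint_pos': array([ 7.16543783e+01,  7.51414089e+00,  8.53282228e+01, -1.20298142e-03,
        8.72612955e+01, -4.89341216e+00]), 'qd': array([ 0.07954005,  0.08161269,  0.05257554, -0.01399089,  0.01951732,
        0.01156677]), 'joint_efforts': array([ 1.97260670e-03, -5.69417453e+01, -5.00538719e+01, -1.43492643e-04,
        1.51829881e-02, -3.48554261e-05]), 'tool_pos': array([139.3998862 , 583.02852805, 230.2646345 ]), 'tcp_rot': array([-1.79992355e+02,  1.03383908e-01,  7.65478559e+01]), 'ft_force': array([-0.44954897,  0.98360135,  0.37956997]), 'wrist_torque': array([-0.04054867,  0.02558377, -0.01090595]), 'finger_gap': 84.97302653321174}
scene {'camera_matrix': array([[435.96104444,   0.        , 274.7028395 ],
       [  0.        , 435.96104444, 212.31581261],
       [  0.        ,   0.        ,   1.        ]]), 'k1': -0.08163201212179647, 'eye': array([1120.94797636, -504.5412901 , 1343.96688913]), 'orientation': array([-147.13920428,    0.17803881,   48.83161686])}
warmer [([631.0, -482.0, 103.0], 0.65), ([701.0, -43.0, 90.0], 0.56), ([502.0, 219.0, 4
[... 1342 characters left out ...]
rip [([591.0, -218.0, 96.0], 0.73)]
pointer_tip [([593.0, -220.0, 95.0], 0.76)]
green_mark []
red_mark []
hood_edge [([716.0, 14.0, 120.0], 0.75)]
board_plain_mid [([477.0, 380.0, 46.0], 0.74), ([256.0, 281.0, 46.0], 0.59)]
board_choc_mid [([390.0, -267.0, 31.0], 0.92), ([610.0, -464.0, 95.0], 0.3)]
board_lemon_mid [([480.0, 216.0, 58.0], 0.87)]
muffin_dark []
muffin_gold [([518.0, -356.0, 57.0], 0.63)]
jam_jar [([607.0, -461.0, 93.0], 0.95)]
mug [([704.0, 424.0, 42.0], 0.77), ([669.0, -10.0, 96.0], 0.66)]
doughnut [([547.0, 532.0, 27.0], 0.59)]
price_card [([711.0, -391.0, 36.0], 0.77), ([320.0, -400.0, 22.0], 0.45), ([480.0, 217.0, 58.0], 0.27)]
pastry_brush [([316.0, -400.0, 22.0], 0.83)]
```

View pics/scene0.png

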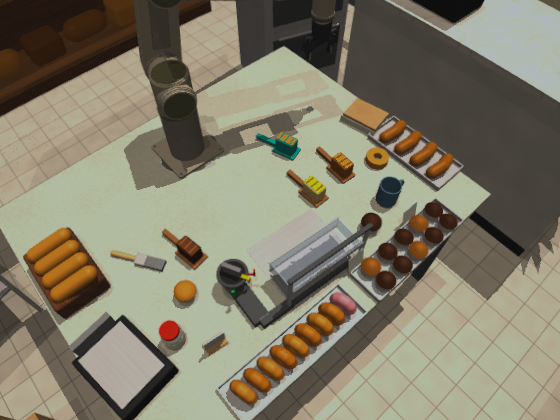

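View pics/top0.png

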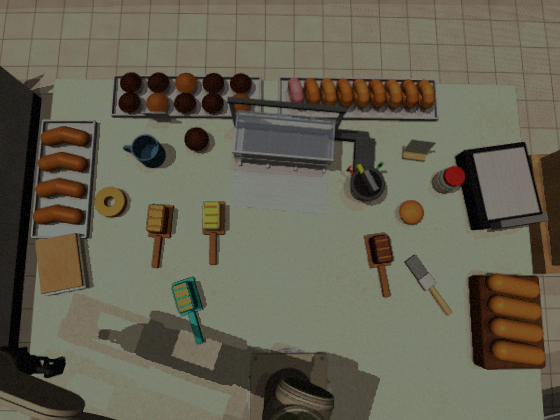

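```bash
python3 - <<'E'
from h import *
for c in('top','scene'):
    im,d,p=snap(c); P=cloud(d,p)
    def sel(x0,x1,y0,y1,z0,z1): 
        with np.errstate(all='ignore'): m=(P[...,0]>x0)&(P[...,0]<x1)&(P[...,1]>y0)&(P[...,1]<y1)&(P[...,2]>z0)&(P[...,2]<z1)
        return P[m]
    def rect(n,*a):
        q=sel(*a)
        if len(q)<5: print(c,n,'few',len(q)); return
        b=cv2.minAreaRect(q[:,:2].astype(np.float32)); m=q.mean(0)
        print(c,n,len(q),np.round(m),[np.round(x,1) for x in b])
    for n,x,y in(('plain',490,376),('choc',400,-272),('lemon',492,216)):
        rect(n+' loaf',x-70,x+70,y-60,y+60,60,80)
        rect(n+' handle',x-180,x-45,y-60,y+60,14,30)
    rect('bar',600,900,-250,250,190,225)
    rect('stop',600,900,-250,250,15,30)
    rect('wheel',500,700,-320,-150,85,110)
    rect('grip',500,700,-320,-150,125,150)
    rect('hoodtop',600,800,-200,200,85,110)
a=px([[620,-225,95]],optics.camera_params('top'))[0];print(a)
im=cv2.imread('pics/top0.png');A=cv2.resize(im[80:215,220:400],None,fx=3,fy=3,interpolation=2)
im=cv2.imread('pics/scene0.png');B=cv2.resize(im[240:330,200:310],None,fx=4.5,fy=4.5,interpolation=2)
B=cv2.resize(B,(260*1,213)) if 0 else B[:,:]
h=max(len(A),len(B));o=np.zeros((h,A.shape[1]+B.shape[1],3),np.uint8);o[:len(A),:A.shape[1]]=A;o[:len(B),A.shape[1]:]=B
o=cv2.resize(o,None,fx=.77,fy=.77); cv2.imwrite('pics/wh.png',o);print(o.shape)
E
```

```text
top plain loaf 491 [492. 380.  71.] [array([493. , 381.5]), array([51.4, 80. ]), np.float64(84.9)]
top plain handle 233 [399. 387.  22.] [array([398.5, 379.1]), array([40. , 91.5]), np.float64(85.4)]
top choc loaf 452 [ 407. -266.   72.] [array([ 407.7, -267.9]), array([79.6, 47.4]), np.float64(9.0)]
top choc handle 208 [ 311. -281.   22.] [array([ 311.8, -282.2]), array([86. , 21.4]), np.float64(8.7)]
top lemon loaf 470 [502. 222.  72.] [array([503.7, 222.5]), array([49.5, 80.2]), np.float64(89.1)]
top lemon handle 202 [405. 221.  22.] [array([404.6, 221.8]), array([20.3, 82.4]), np.float64(89.6)]
top bar 794 [781.   8. 209.] [array([782.3,  10.9]), array([320.2,  18.2]), np.float64(85.5)]
top stop 530 [ 773. -119.   25.] [array([ 7.745e+02, -7.000e-01]), array([502. , 247.8]), np.float64(87.8)]
top wheel 801 [ 593. -222.   98.] [array([ 598.2, -224.8]), array([110.8,  99.8]), np.float64(9.8)]
top grip 153 [ 592. -225.  138.] [array([ 593.1, -226. ]), array([63. , 17.5]), np.float64(27.0)]
top hoodtop 342 [658. -39.  98.] [array([714.4, -19.9]), array([394.9, 154.7]), np.float64(77.
[... 460 characters left out ...]
y([501.3, 219.7]), array([51.1, 82.1]), np.float64(89.9)]
scene lemon handle 95 [404. 219.  21.] [array([404.3, 219.9]), array([22.5, 85.2]), np.float64(89.5)]
scene bar 607 [781.   2. 207.] [array([780.5,   9.1]), array([320.8,  16.5]), np.float64(85.4)]
scene stop 1236 [ 766. -100.   24.] [array([750.7, -10.5]), array([478.9, 298. ]), np.float64(89.9)]
scene wheel 629 [ 601. -230.   96.] [array([ 596.3, -225.9]), array([106.8, 104.1]), np.float64(7.1)]
scene grip 127 [ 594. -228.  136.] [array([ 592.6, -227.1]), array([64.2, 17. ]), np.float64(25.6)]
scene hoodtop 229 [716. -92.  99.] [array([755.1, -49.4]), array([409.6, 133.4]), np.float64(59.9)]
[367.02742789 173.84921008]
(312, 797, 3)
```

View pics/wh.png

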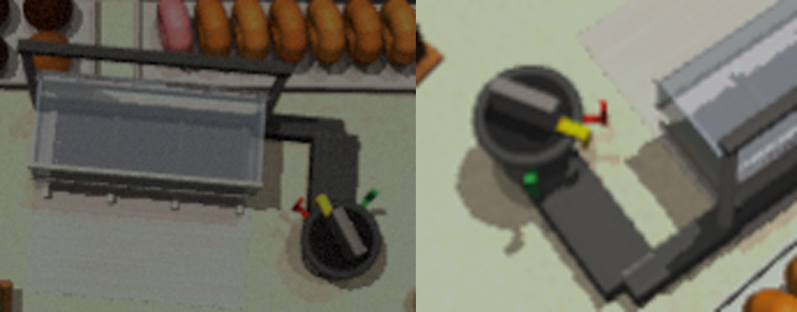

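```bash
cat >> h.py <<'E'
W0=np.array([662.5,18.8]);WY=-4.5;AX=np.array([593,-226.5])
def w2(x,y): return W0+R.from_euler('z',WY,degrees=True).as_matrix()[:2,:2]@[x,y]
def go(x,y,z=None,yaw=None):
    s=r.sense();t=s['tool_pos'];ps=np.radians(s['tcp_rot'][2]);dx,dy=x-t[0],y-t[1]
    print('tcp',np.round(t,1),'rot',np.round(s['tcp_rot'],1),'gap',round(s['finger_gap'],1),'t',round(s['time'],1),'q6',round(s['joint_pos'][5],1))
    print('shift',np.round([dx*np.cos(ps)+dy*np.sin(ps),dx*np.sin(ps)-dy*np.cos(ps),(t[2]-z) if z is not None else 0],1),'turn',None if yaw is None else round((s['tcp_rot'][2]-yaw+180)%360-180,1))
def tabs(cam,name=None,rad=85,zmin=60):
    im,d,p=snap(cam,name);P=cloud(d,p);h=cv2.cvtColor(im,cv2.COLOR_BGR2HSV)
    rr=np.hypot(P[...,0]-AX[0],P[...,1]-AX[1])
    for n,a,b in(('red',-8,8),('yellow',22,36),('green',45,85)):
        H=((h[...,0].astype(int)+90)%180)-90
        m=(H>=a)&(H<=b)&(h[...,1]>130)&(h[...,2]>45)&(rr<rad)&(rr>25)&(P[...,2]>zmin)
        q=P[m]
        if len(q)<3: print(cam,n,'few',len(q));continue
        q=np.array(np.median(q,0));v=q[:2]-AX
        print(cam,n,m.sum(),np.round(q),'ang',round(np.degrees(np.arctan2(v[1],v[0])),1),'r',round(np.hypot(*v)))
    m=(rr<45)&(P[...,2]>125)&(P[...,2]<150)
    if m.sum()>10:
        b=cv2.minAreaRect(P[m][:,:2].astype(np.float32));print('grip',[np.round(x,1) for x in b])
E
python3 - <<'E'
from h import *
tabs('top');tabs('scene')
go(593,-226.5,200,-64)
E
```

```text
top red 23 [ 633. -176.   85.] ang 51.9 r 65
top yellow 47 [ 636. -203.  103.] ang 28.8 r 49
top green 10 [ 648. -262.   88.] ang -33.1 r 65
grip [array([ 593.5, -226.3]), array([63.1, 18.2]), np.float64(26.1)]
scene red 20 [ 632. -177.   89.] ang 51.6 r 63
scene yellow 48 [ 631. -205.  100.] ang 28.8 r 44
scene green 21 [ 649. -266.  100.] ang -35.0 r 69
grip [array([ 591.9, -227.3]), array([63.1, 17.9]), np.float64(24.2)]
tcp [139.6 583.5 231.3] rot [-180.     0.    76.5] gap 85.3 t 1.9 q6 -4.9
shift [-682.3  629.5   31.3] turn 140.5
```

```bash
python3 -m pendant '[[1,-34,31.5,0,0],[1,-34,31.5,0,0],[1,-34,31.5,0,0],[1,-34,31.5,0,0],[1,-34,31.5,0,0],[1,-34,31.5,0,0],[1,-34,31.5,0,0],[1,-34,31.5,0,0],[1,-34,31.5,0,0],[1,-34,31.5,0,0]]'
python3 -m pendant '[[1,-34,31.5,0,0],[1,-34,31.5,0,0],[1,-34,31.5,0,0],[1,-34,31.5,0,0],[1,-34,31.5,0,0],[1,-34,31.5,0,0],[1,-34,31.5,0,0],[1,-34,31.5,0,0],[1,0,0,0,8.5],[1,0,0,0,8.5]]'
python3 -m pendant '[[1,0,0,0,8.5],[1,0,0,0,8.5],[1,0,0,0,8.5],[1,0,0,0,8.5],[1,0,0,0,8.5],[1,0,0,0,8.5],[1,0,0,0,8.5],[1,0,0,0,8.5],[1,0,0,0,8.5],[1,0,0,0,8.5]]'
python3 -m pendant '[[1,0,0,0,8.5],[1,0,0,0,8.5],[1,0,0,0,8.5],[1,0,0,0,8.5],[1,0,0,0,8.5],[1,0,0,0,0],[1,0,0,0,0]]'
python3 - <<'E'
from h import *
go(593,-226.5,200,-64)
tabs('wrist','w1')
go(593,-226.5,106,-64)
E
```

```text
time: 2.9
tool_pos: [367.4, 177.9, 231.7]
tcp_rot: [179.9, -0.0, 76.6]
ft_force: [1.1, -0.5, 0.4]
finger_gap: 84.9
time: 3.9
tool_pos: [548.7, -145.2, 230.4]
tcp_rot: [-179.9, 0.0, 59.1]
ft_force: [0.2, 0.7, 0.8]
finger_gap: 85.5
time: 4.9
tool_pos: [548.6, -143.5, 231.3]
tcp_rot: [-180.0, 0.0, -25.8]
ft_force: [0.2, -0.4, 0.0]
finger_gap: 85.1
time: 5.6
tool_pos: [548.6, -143.6, 231.3]
tcp_rot: [-180.0, -0.0, -67.7]
ft_force: [0.1, 0.3, 0.6]
finger_gap: 85.6
tcp [ 548.6 -143.6  231.3] rot [-180.    -0.   -67.7] gap 85.6 t 5.6 q6 47.8
shift [93.6 -9.6 31.3] turn -3.7
wrist red 290 [ 632. -173.   89.] ang 54.0 r 66
wrist yellow 524 [ 633. -202.  102.] ang 31.3 r 47
wrist green 158 [ 645. -260.   81.] ang -32.9 r 62
grip [array([ 592.3, -223.2]), array([64. , 16.7]), np.float64(27.0)]
tcp [ 548.6 -143.6  231.3] rot [-180.    -0.   -67.7] gap 85.4 t 5.7 q6 47.9
shift [ 93.6  -9.6 125.3] turn -3.7
```

```bash
python3 -m pendant '[[1,31,-3.4,0,0],[1,31,-3.4,0,0],[1,30,-3.4,0,0],[1,0,0,20,-3.7],[1,0,0,35,0],[1,0,0,35,0],[1,0,0,20,0],[1,0,0,15,0],[1,0,0,0,0]]'
python3 -m pendant '[[0,0,0,0,0],[0,0,0,0,0],[0,0,0,0,0],[0,0,0,0,0],[0,0,0,0,0],[0,0,0,0,0]]' 60
python3 - <<'E'
from h import *
go(593,-225,106,-64);print(r.sense()['ft_force'],r.sense()['wrist_torque'])
E
```

```text
time: 6.55
tool_pos: [591.2, -224.3, 103.6]
tcp_rot: [179.8, 0.2, -64.2]
ft_force: [-0.4, -0.1, -0.3]
finger_gap: 85.6
time: 7.15
tool_pos: [592.4, -223.7, 107.4]
tcp_rot: [-180.0, 0.1, -64.2]
ft_force: [-6.3, 7.2, 8.8]
finger_gap: 15.4
tcp [ 592.4 -223.7  107.4] rot [-1.80e+02  1.00e-01 -6.42e+01] gap 15.4 t 7.2 q6 38.8
shift [1.4 0.1 1.4] turn -0.2
[-6.30539932  7.23692548  8.82838314] [1.10573082 0.89001897 0.06460102]
```

```bash
python3 -m pendant '[[0,0.7,0,-1.5,0],[0,0,0,0,6],[0,0,0,0,7],[0,0,0,0,8],[0,0,0,0,8],[0,0,0,0,8],[0,0,0,0,8],[0,0,0,0,8],[0,0,0,0,7],[0,0,0,0,0]]'
python3 - <<'E'
from h import *
go(593,-225,106,-124)
tabs('top');tabs('scene')
E
```

```text
time: 8.15
tool_pos: [592.3, -224.0, 107.5]
tcp_rot: [179.8, 0.1, -124.5]
ft_force: [-4.2, 6.6, 1.8]
finger_gap: 15.1
tcp [ 592.3 -224.   107.5] rot [ 1.798e+02  1.000e-01 -1.245e+02] gap 15.1 t 8.2 q6 99.0
shift [ 0.5 -1.1  1.5] turn -0.5
top red 24 [ 633. -175.   86.] ang 52.3 r 65
top yellow few 0
top green few 0
grip [array([ 580.7, -229.3]), array([10.3, 16.6]), np.float64(7.9)]
scene red 21 [ 634. -176.   88.] ang 50.8 r 65
scene yellow 44 [ 629. -250.  100.] ang -33.5 r 43
scene green 16 [ 650. -267.  103.] ang -35.2 r 70
grip [array([ 596.7, -236.8]), array([44.6, 39.3]), np.float64(22.0)]
```

```bash
python3 -m pendant '[[0,0,0,0,1.5],[0,0,0,0,0],[1,0,0,0,0],[1,0,0,0,0],[1,0,0,0,0],[1,0,0,-10,0],[1,0,0,-40,0],[1,0,0,-40,0],[1,0,-40,-30,0],[1,0,-40,0,0]]'
python3 - <<'E'
from h import *
tabs('top');tabs('wrist','w2');tabs('scene')
go(593,-225,106,-124)
E
```

```text
time: 9.25
tool_pos: [660.7, -273.8, 236.9]
tcp_rot: [-179.4, 0.1, -125.7]
ft_force: [1.1, -0.8, 1.5]
finger_gap: 85.4
top red 22 [ 632. -175.   84.] ang 52.5 r 65
top yellow few 0
top green few 0
grip [array([ 585.1, -211.9]), array([12.1, 38.6]), np.float64(76.5)]
wrist red 230 [ 635. -174.   91.] ang 51.6 r 67
wrist yellow 349 [ 630. -251.  102.] ang -33.4 r 45
wrist green 67 [ 648. -263.  110.] ang -33.4 r 66
grip [array([ 593.3, -223.6]), array([15.5, 63.7]), np.float64(54.3)]
scene red 11 [ 633. -178.   85.] ang 50.7 r 63
scene yellow 41 [ 628. -253.  100.] ang -37.0 r 44
scene green 17 [ 650. -266.  102.] ang -34.7 r 69
grip [array([ 614. , -241.8]), array([12.2, 12.8]), np.float64(53.1)]
tcp [ 658.6 -273.7  226.6] rot [ 179.9   -0.  -125.8] gap 85.7 t 9.4 q6 99.1
shift [ -1.1  81.7 120.6] turn -1.8
```

View pics/w2.png

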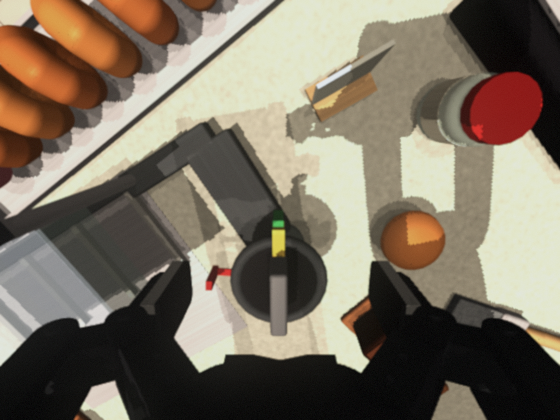

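```bash
python3 -m pendant '[[0.7,-18.6,39.4,0,0],[0.7,-18.6,39.4,0,0],[0.7,-18.6,39.4,0,0],[0.7,-18.6,39.4,0,0],[0.7,-18.6,39.4,0,0],[0.7,-18.6,39.4,0,0],[0.7,-18.6,39.4,0,0],[0.7,-18.6,39.4,0,0],[0.7,-18.6,39.4,0,0],[0.7,-18.6,39.4,0,0]]'
python3 -m pendant '[[0.7,-18.6,39.4,0,0],[0.7,-18.6,39.4,0,0],[0.7,-18.6,39.4,0,0],[0.7,0,0,0,-8.5],[0.7,0,0,0,-8.5],[0.7,0,0,0,-8.5],[0.7,0,0,0,-8.5],[0.7,0,0,20,-1],[0.7,0,0,0,0]]'
cat >> h.py <<'E'
def board(cam,x,y,rad=75,name=None):
    im,d,p=snap(cam,name);P=cloud(d,p)
    m=(np.hypot(P[...,0]-x,P[...,1]-y)<rad)&(P[...,2]>62)&(P[...,2]<80);q=P[m][:,:2].astype(np.float32)
    if len(q)<30: print(cam,'few',len(q));return
    b=cv2.minAreaRect(q);a=b[2] if b[1][0]>b[1][1] else b[2]-90
    print(cam,'loaf',len(q),np.round(b[0],1),np.round(b[1],1),'yaw',round(a,1))
    c=np.array(b[0]);u=np.array([np.cos(np.radians(a)),np.sin(np.radians(a))]);print(' grip@-118',np.round(c-118*u,1))
E
python3 - <<'E'
from h import *
board('top',502,221);board('scene',502,221);board('wrist',502,221,name='w3')
go(384.5,222,3,-90.5)
board('scene',493,380);board('scene',409,-269)
E
```

```text
time: 10.4
tool_pos: [444.9, 110.1, 228.4]
tcp_rot: [-180.0, 0.1, -125.8]
ft_force: [1.5, 0.7, -0.3]
finger_gap: 59.6
time: 11.3
tool_pos: [381.5, 222.5, 206.0]
tcp_rot: [179.8, -0.1, -90.7]
ft_force: [-1.2, -0.5, -1.2]
finger_gap: 59.7
top loaf 407 [503.5 222.9] [80.1 46.7] yaw 1.8
 grip@-118 [385.6 219.1]
scene loaf 243 [503.9 221.5] [53.8 80.4] yaw -1.3
 grip@-118 [385.9 224.2]
wrist loaf 5924 [501.7 225.9] [80.3 50.4] yaw 0.6
 grip@-118 [383.7 224.7]
tcp [383.1 223.1 208.5] rot [-180.     0.   -90.8] gap 59.7 t 11.4 q6 114.4
shift [  1.   -1.4 205.5] turn -0.3
scene loaf 223 [493.  381.3] [53.9 80.3] yaw -1.8
 grip@-118 [375. 385.]
scene loaf 295 [ 408.  -269.9] [76.4 49.4] yaw 8.4
 grip@-118 [ 291.3 -287.1]
```

```bash
python3 -m pendant '[[0.7,0,0,45,0],[0.7,0,0,45,0],[0.7,0,0,45,0],[0.7,0,0,40,0],[0.7,0,0,20,0],[0.7,0,0,8,0],[0.7,0,0,0,0]]'
python3 -m pendant '[[0,0,0,0,0],[0,0,0,0,0],[0,0,0,0,0],[0,0,0,0,0],[0,0,0,0,0]]' 70
python3 - <<'E'
from h import *
t=w2(-75,0)-[118*np.cos(np.radians(WY)),118*np.sin(np.radians(WY))]
print(t);go(*t,5,-94.5)
E
```

```text
time: 12.25
tool_pos: [383.1, 222.9, 4.5]
tcp_rot: [179.9, -0.0, -90.8]
ft_force: [0.4, 0.0, -0.8]
finger_gap: 59.7
time: 12.75
tool_pos: [384.7, 223.8, 6.0]
tcp_rot: [-179.9, 0.1, -90.8]
ft_force: [0.2, 2.0, 5.9]
finger_gap: 18.0
[470.09495459  33.94260548]
tcp [384.7 223.8   6. ] rot [-1.799e+02  1.000e-01 -9.080e+01] gap 18.0 t 12.8 q6 114.3
shift [188.7 -87.9   1. ] turn 3.7
```

```bash
python3 -m pendant '[[0,10,-4.5,0,0],[0,20,-9.5,0,0],[0,20,-9.5,0,0],[0,20,-9.5,0,0],[0,20,-9.5,0,0],[0,20,-9.5,0,0],[0,20,-9.5,0,0],[0,20,-9.5,0,0],[0,20,-9.5,0,0],[0,19,-7,0,0]]'
python3 -m pendant '[[0,0,0,0,3.7],[0,0,0,0,0],[0,0,0,0,0]]'
cat >> h.py <<'E'
def wb(cam,wx,wy,**k):
    x,y=w2(wx,wy);print('target',np.round([x,y],1));board(cam,x,y,**k)
E
python3 - <<'E'
from h import *
wb('top',-75,0);wb('scene',-75,0)
t=w2(60-118,0);go(*t,5,-94.5);print(r.sense()['ft_force'])
E
```

```text
time: 13.75
tool_pos: [469.7, 32.9, 5.9]
tcp_rot: [-179.9, 0.1, -90.7]
ft_force: [-2.4, 6.2, 7.8]
finger_gap: 18.4
time: 14.05
tool_pos: [470.4, 32.1, 6.1]
tcp_rot: [-179.8, -0.0, -94.5]
ft_force: [2.1, -3.4, 4.9]
finger_gap: 18.1
target [587.7  24.7]
top loaf 264 [603.9  20.8] [47.1 49.9] yaw -89.7
 grip@-118 [603.4 138.8]
target [587.7  24.7]
scene loaf 267 [584.5  19.8] [50.1 73.1] yaw -5.3
 grip@-118 [467.   30.6]
tcp [470.3  32.2   6.1] rot [-179.8   -0.   -94.5] gap 17.9 t 14.2 q6 92.2
shift [  -1.7 -134.6    1.1] turn 0.0
[ 3.01051018 -4.26337627  5.37867899]
```

```bash
python3 -m pendant '[[0,-2.5,0,0,0],[0,0,-15,0,0],[0,0,-15,0,0],[0,0,-15,0,0],[0,0,-15,0,0],[0,0,-15,0,0],[0,0,-15,0,0],[0,0,-15,0,0],[0,0,-12,0,0],[0,0,0,0,0]]'
python3 - <<'E'
from h import *
t=w2(60-118,0);go(*t,5,-94.5);print(r.sense()['ft_force'])
E
```

```text
time: 15.15
tool_pos: [586.8, 26.5, 5.6]
tcp_rot: [-179.9, 0.0, -94.4]
ft_force: [2.7, -0.8, 4.0]
finger_gap: 18.3
tcp [586.8  26.5   5.6] rot [-179.9    0.   -94.4] gap 18.3 t 15.2 q6 92.0
shift [  1.8 -18.1   0.6] turn 0.1
[ 2.71371692 -0.79073636  4.04671914]
```

Smooth; push on in small steps until contact with the stop shows.

```bash
python3 -m pendant '[[0,0,-6,0,0],[0,0,-5,0,0],[0,0,-4,0,0],[0,0,0,0,0]]'
python3 -m pendant '[[0,0,-2,0,0],[0,0,-2,0,0],[0,0,0,0,0]]'
python3 -m pendant '[[0,0,-2,0,0],[0,0,0,0,0]]'
python3 - <<'E'
from h import *
t=w2(60-118,0);go(*t,5,-94.5);print(r.sense()['ft_force'])
wb('scene',60,0,name='s2');wb('top',60,0)
E
```

```text
time: 15.55
tool_pos: [599.9, 25.6, 5.3]
tcp_rot: [179.9, 0.0, -94.4]
ft_force: [-5.1, 0.3, 8.7]
finger_gap: 18.2
time: 15.85
tool_pos: [603.4, 25.3, 5.2]
tcp_rot: [179.9, 0.0, -94.4]
ft_force: [-7.2, 0.2, 9.4]
finger_gap: 18.3
time: 16.05
tool_pos: [605.3, 25.2, 5.2]
tcp_rot: [179.9, 0.0, -94.4]
ft_force: [-6.6, 1.0, 9.4]
finger_gap: 18.2
tcp [605.3  25.2   5.2] rot [179.9   0.  -94.4] gap 18.2 t 16.1 q6 91.9
shift [1.9 0.5 0.2] turn 0.1
[-6.5631839   1.02732659  9.36288213]
target [722.3  14.1]
scene few 1
target [722.3  14.1]
top few 0
```

```bash
python3 -m pendant '[[0,0,-2,0,0],[0,0,0,0,0]]'
python3 -m pendant '[[0,0,-2,0,0],[0,0,0,0,0]]'
python3 - <<'E'
from h import *
t=w2(60-118,0);go(*t,5,-94.5)
snap('top','t2');im=cv2.imread('pics/t2.png')
cv2.imwrite('pics/c2.png',cv2.resize(im[80:260,210:410],None,fx=3,fy=3,interpolation=2))
E
```

```text
time: 16.35
tool_pos: [607.2, 25.0, 5.1]
tcp_rot: [179.9, 0.0, -94.4]
ft_force: [-7.7, 1.1, 11.5]
finger_gap: 18.3
time: 16.55
tool_pos: [607.2, 25.0, 5.1]
tcp_rot: [179.6, 0.0, -94.4]
ft_force: [-18.5, 1.4, 20.5]
finger_gap: 18.2
tcp [607.2  25.    5.1] rot [179.6   0.  -94.4] gap 18.2 t 16.6 q6 91.9
shift [1.9 2.4 0.1] turn 0.1
```

View pics/c2.png

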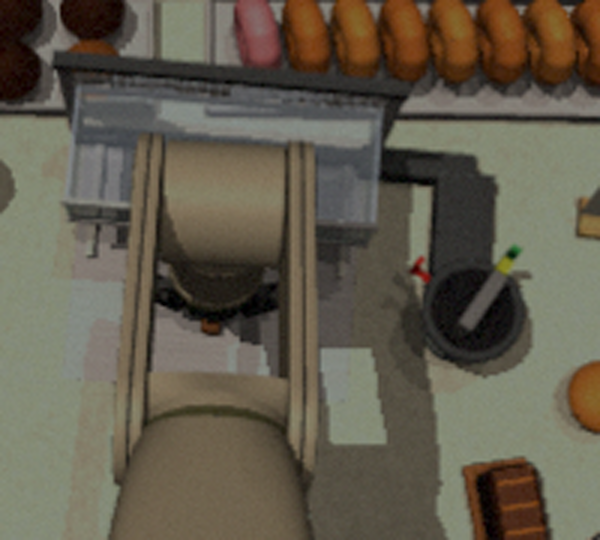

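```bash
python3 -m pendant '[[0,0,1,0,0],[0.6,0,0,0,0],[0.6,0,0,0,0],[0.6,0,0,0,0],[0.6,0,0,-20,0],[0.6,0,0,-40,0],[0.6,0,0,-45,0],[0.6,0,0,-45,0],[0.6,0,0,0,0]]'
python3 -m pendant '[[0.7,-34.6,25.9,0,0],[0.7,-34.6,25.9,0,0],[0.7,-34.6,25.9,0,0],[0.7,-34.6,25.9,0,0],[0.7,-34.6,25.9,0,0],[0.7,-34.6,25.9,0,0],[0.7,-34.6,25.9,0,0],[0.7,-34.6,25.9,0,0],[0.7,-34.6,25.9,0,0],[0.7,-34.6,25.9,0,0]]'
python3 - <<'E'
from h import *
r.sense();optics.snapshot('wrist')
board('wrist',493,380.5);board('top',493,380.5);board('scene',493,380.5)
go(375.4,389.8,4.5,-94.5)
snap('top','t3')
E
```

```text
time: 17.5
tool_pos: [613.9, 24.3, 163.4]
tcp_rot: [-179.3, 0.0, -94.4]
ft_force: [0.8, -0.1, 0.9]
finger_gap: 51.3
time: 18.5
tool_pos: [376.7, 390.9, 154.5]
tcp_rot: [-180.0, 0.0, -94.5]
ft_force: [1.2, 0.1, 0.4]
finger_gap: 59.6
wrist loaf 7810 [485.4 384.5] [50.6 67.7] yaw -3.8
 grip@-118 [367.7 392.3]
top loaf 483 [492.8 381.8] [50.  80.1] yaw -4.4
 grip@-118 [375.1 390.8]
scene loaf 227 [493.  380.6] [55.9 80.8] yaw -5.1
 grip@-118 [375.5 391.1]
tcp [377.2 390.1 154.4] rot [180.   -0.  -94.3] gap 59.9 t 18.7 q6 134.9
shift [  0.5   1.8 149.9] turn 0.2
```

View pics/t3.png

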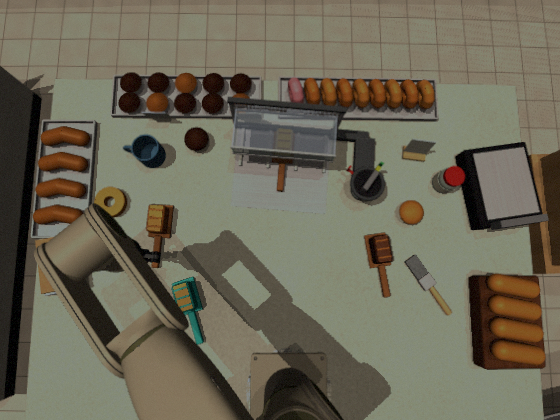

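```bash
python3 -m pendant '[[0.7,0,0,40,0],[0.7,0,0,45,0],[0.7,0,0,40,0],[0.7,0,0,17,0],[0.7,0,0,8,0],[0,0,0,0,0],[0,0,0,0,0],[0,0,0,0,0],[0,0,0,0,0],[0,0,0,0,0]]'
python3 - <<'E'
from h import *
t=w2(-75-118,86);print(t);go(*t,5,-94.5);print(r.sense()['ft_force'])
E
```

```text
time: 19.75
tool_pos: [379.4, 390.6, 6.5]
tcp_rot: [-179.8, 0.1, -94.4]
ft_force: [1.6, -0.4, 4.9]
finger_gap: 18.4
[476.84243682 119.67749618]
tcp [379.4 390.6   6.5] rot [-1.798e+02  1.000e-01 -9.440e+01] gap 18.4 t 19.8 q6 134.9
shift [ 262.5 -118.2    1.5] turn 0.1
[ 1.57902236 -0.39232619  4.8895855 ]
```

```bash
python3 -m pendant '[[0,12,-5.4,0,0],[0,20,-9,0,0],[0,20,-9,0,0],[0,20,-9,0,0],[0,20,-9,0,0],[0,20,-9,0,0],[0,20,-9,0,0],[0,20,-9,0,0],[0,20,-9,0,0],[0,20,-9,0,0]]'
python3 -m pendant '[[0,20,-9,0,0],[0,20,-9,0,0],[0,20,-9,0,0],[0,10.5,-4.8,0,0],[0,0,0,0,0]]'
python3 - <<'E'
from h import *
wb('scene',-71,86);wb('top',-71,86)
t=w2(62-114,86);go(*t,5,-94.5);print(r.sense()['ft_force'])
E
```

```text
time: 20.75
tool_pos: [450.2, 192.1, 6.2]
tcp_rot: [-179.9, 0.1, -94.4]
ft_force: [-2.3, 5.2, 7.3]
finger_gap: 18.1
time: 21.25
tool_pos: [477.1, 117.6, 6.2]
tcp_rot: [-179.8, 0.0, -94.5]
ft_force: [1.6, -4.1, 6.5]
finger_gap: 18.3
target [598.5 110.1]
scene loaf 267 [588.5 104.2] [50.6 77.6] yaw -4.7
 grip@-118 [470.9 113.8]
target [598.5 110.1]
top loaf 205 [609.4 106.9] [50.3 41.7] yaw 78.9
 grip@-118 [586.7  -8.9]
tcp [477.1 117.9   6.2] rot [-179.8   -0.   -94.5] gap 18.5 t 21.4 q6 102.5
shift [  -1.8 -140.6    1.2] turn -0.0
[ 1.23332297 -3.73639347  6.38462037]
```

```bash
python3 -m pendant '[[0,-3,0,0,0],[0,0,-10,0,0],[0,0,-15,0,0],[0,0,-15,0,0],[0,0,-15,0,0],[0,0,-15,0,0],[0,0,-15,0,0],[0,0,-15,0,0],[0,0,-15,0,0],[0,0,0,0,0]]'
python3 -m pendant '[[0,0,-8,0,0],[0,0,-5,0,0],[0,0,-5,0,0],[0,0,0,0,0]]'
python3 - <<'E'
from h import *
t=w2(62-114,86);go(*t,5,-94.5);print(r.sense()['ft_force'])
E
```

```text
time: 22.35
tool_pos: [592.6, 112.9, 6.4]
tcp_rot: [-179.8, 0.0, -94.4]
ft_force: [3.0, -0.4, 3.2]
finger_gap: 18.1
time: 22.75
tool_pos: [608.6, 111.7, 6.1]
tcp_rot: [-180.0, 0.0, -94.4]
ft_force: [-4.3, 0.2, 9.2]
finger_gap: 18.6
tcp [608.6 111.7   6.1] rot [-180.     0.   -94.4] gap 18.6 t 22.8 q6 100.1
shift [ 2.4 -9.   1.1] turn 0.1
[-4.31315445  0.15388568  9.19012217]
```

```bash
python3 -m pendant '[[0,0,-4,0,0],[0,0,-2,0,0],[0,0,0,0,0]]'
python3 -m pendant '[[0,0,-2,0,0],[0,0,0,0,0]]'
python3 -m pendant '[[0,0,-2,0,0],[0,0,0,0,0]]'
```

```text
time: 23.05
tool_pos: [614.1, 111.3, 6.0]
tcp_rot: [180.0, 0.0, -94.4]
ft_force: [-6.5, 1.7, 11.1]
finger_gap: 18.2
time: 23.25
tool_pos: [615.8, 111.2, 5.9]
tcp_rot: [180.0, 0.0, -94.4]
ft_force: [-6.7, 0.4, 10.7]
finger_gap: 18.4
time: 23.45
tool_pos: [617.8, 111.0, 6.0]
tcp_rot: [180.0, 0.0, -94.4]
ft_force: [-6.9, 0.7, 12.6]
finger_gap: 18.5
```

```bash
python3 -m pendant '[[0,0,-2,0,0],[0,0,0,0,0]]'
python3 -m pendant '[[0,0,-2,0,0],[0,0,0,0,0]]'
```

```text
time: 23.65
tool_pos: [618.6, 111.0, 5.7]
tcp_rot: [179.8, 0.0, -94.4]
ft_force: [-13.2, 0.6, 15.4]
finger_gap: 18.1
time: 23.85
tool_pos: [618.6, 111.1, 5.5]
tcp_rot: [179.6, -0.0, -94.4]
ft_force: [-22.1, 1.9, 22.7]
finger_gap: 18.4
```

```bash
python3 -m pendant '[[0,0,2,0,0],[0.5,0,0,0,0],[0.5,0,0,0,0],[0.5,0,0,0,0],[0.5,0,0,-20,0],[0.5,0,0,-40,0],[0.5,0,0,-45,0],[0.5,0,0,-45,0],[0.7,0,0,0,0]]'
python3 -m pendant '[[0.7,35,24.5,0,0],[0.7,35,24.5,0,0],[0.7,35,24.5,0,0],[0.7,35,24.5,0,0],[0.7,35,24.5,0,0],[0.7,35,24.5,0,0],[0.7,35,24.5,0,0],[0.7,35,24.5,0,0],[0.7,35,24.5,0,0],[0.7,35,24.5,0,0]]'
python3 -m pendant '[[0.7,35,24.5,0,0],[0.7,35,24.5,0,0],[0.7,0,0,0,-6.5],[0.7,0,0,0,-6.5],[0.7,0,0,0,0]]'
python3 - <<'E'
from h import *
board('wrist',408.5,-269);board('top',408.5,-269);board('scene',408.5,-269)
go(291.5,-286.5,4.5,-81.6)
snap('top','t4')
E
```

```text
time: 24.75
tool_pos: [624.9, 110.8, 163.8]
tcp_rot: [-179.3, 0.1, -94.5]
ft_force: [1.1, -0.5, 1.6]
finger_gap: 55.7
time: 25.75
tool_pos: [347.5, -220.6, 154.8]
tcp_rot: [-180.0, -0.0, -94.4]
ft_force: [0.6, -0.6, 0.7]
finger_gap: 59.9
time: 26.25
tool_pos: [294.0, -285.9, 154.6]
tcp_rot: [-180.0, -0.0, -81.4]
ft_force: [-0.3, 0.1, -0.9]
finger_gap: 59.9
wrist loaf 8332 [ 402.9 -267.9] [72.9 50.6] yaw 8.7
 grip@-118 [ 286.3 -285.7]
top loaf 448 [ 407.6 -268. ] [79.4 48.9] yaw 8.8
 grip@-118 [ 291. -286.]
scene loaf 297 [ 407.7 -271. ] [81.5 49.1] yaw 5.3
 grip@-118 [ 290.2 -282. ]
tcp [ 294.5 -285.3  154.7] rot [180.    0.  -81.6] gap 59.7 t 26.4 q6 30.3
shift [  0.7   3.2 150.2] turn -0.0
```

View pics/t4.png

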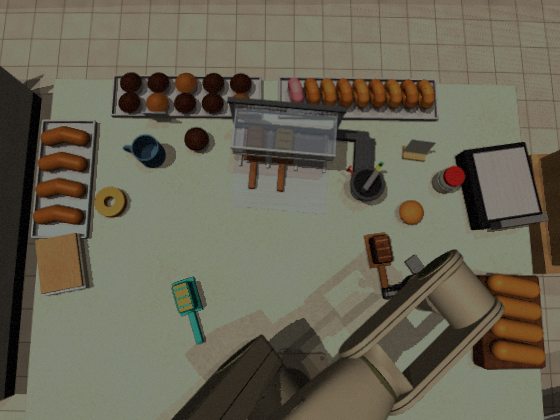

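```bash
python3 -m pendant '[[0.7,0,0,40,0],[0.7,0,0,45,0],[0.7,0,0,40,0],[0.7,0,0,17,0],[0.7,0,0,8,0],[0,0,0,0,0],[0,0,0,0,0],[0,0,0,0,0],[0,0,0,0,0],[0,0,0,0,0]]'
python3 - <<'E'
from h import *
go(360,-150,5,-94.5)
t=w2(-75-114,-86);print(t);go(*t,5,-94.5);print(r.sense()['ft_force'])
E
```

```text
time: 27.45
tool_pos: [295.4, -286.5, 6.1]
tcp_rot: [-179.9, -0.1, -81.5]
ft_force: [-0.8, 0.4, 5.2]
finger_gap: 18.2
tcp [ 295.4 -286.5    6.1] rot [-1.799e+02 -1.000e-01 -8.150e+01] gap 18.2 t 27.4 q6 30.2
shift [-125.4  -84.2    1.1] turn 13.0
[467.33514169 -52.10612161]
tcp [ 295.4 -286.5    6.1] rot [-1.799e+02 -1.000e-01 -8.150e+01] gap 18.2 t 27.4 q6 30.2
shift [-206.3 -204.9    1.1] turn 13.0
[-0.77890512  0.35457569  5.23455435]
```

```bash
python3 -m pendant '[[0,-9,-6,0,0],[0,-17,-11.4,0,0],[0,-17,-11.4,0,0],[0,-17,-11.4,0,0],[0,-17,-11.4,0,0],[0,-17,-11.4,0,0],[0,-17,-11.4,0,0],[0,-14.4,-9.8,0,0],[0,-10,-15,0,0],[0,-10,-15,0,0]]'
python3 -m pendant '[[0,-10,-15,0,0],[0,-10,-15,0,0],[0,-10,-15,0,0],[0,-10,-15,0,0],[0,-10,-15,0,0],[0,-11,-16,0,0],[0,0,0,0,4.5],[0,0,0,0,4.5],[0,0,0,0,4],[0,0,0,0,0]]'
python3 - <<'E'
from h import *
wb('scene',-75,-86);wb('top',-75,-86)
t=w2(62-114,-86);go(*t,5,-94.5);print(r.sense()['ft_force'])
E
```

```text
time: 28.45
tool_pos: [386.6, -125.1, 5.9]
tcp_rot: [-180.0, -0.1, -81.5]
ft_force: [-5.3, -2.9, 9.2]
finger_gap: 18.2
time: 29.45
tool_pos: [468.1, -50.5, 6.0]
tcp_rot: [-179.8, 0.0, -94.6]
ft_force: [0.9, 1.2, 5.8]
finger_gap: 18.2
target [581.  -61.1]
scene loaf 279 [577.5 -62.1] [49.1 74.5] yaw -3.6
 grip@-118 [459.7 -54.8]
target [581.  -61.1]
top loaf 198 [599.8 -61.9] [45.3 50.6] yaw -85.6
 grip@-118 [590.8  55.8]
tcp [468.1 -50.7   6. ] rot [-179.8   -0.   -94.5] gap 18.0 t 29.6 q6 82.0
shift [   1.6 -136.4    1. ] turn 0.0
[0.41136773 1.28141727 5.7251502 ]
```

```bash
python3 -m pendant '[[0,0,-10,0,0],[0,0,-15,0,0],[0,0,-15,0,0],[0,0,-15,0,0],[0,0,-15,0,0],[0,0,-15,0,0],[0,0,-15,0,0],[0,0,-15,0,0],[0,0,-8,0,0],[0,0,-3,0,0]]'
python3 -m pendant '[[0,0,-3,0,0],[0,0,-3,0,0],[0,0,0,0,0]]'
python3 -m pendant '[[0,0,-2,0,0],[0,0,0,0,0]]'
python3 -m pendant '[[0,0,-2,0,0],[0,0,0,0,0]]'
python3 -c "
from h import *
t=w2(62-114,-86);go(*t,5,-94.5)"
```

```text
time: 30.55
tool_pos: [592.9, -60.7, 5.8]
tcp_rot: [-180.0, -0.0, -94.5]
ft_force: [-8.3, -0.1, 10.3]
finger_gap: 18.0
time: 30.85
tool_pos: [598.6, -61.1, 5.9]
tcp_rot: [-180.0, -0.0, -94.5]
ft_force: [-4.7, 1.0, 9.5]
finger_gap: 18.5
time: 31.05
tool_pos: [600.3, -61.2, 5.8]
tcp_rot: [180.0, -0.0, -94.5]
ft_force: [-5.7, 0.1, 10.1]
finger_gap: 18.3
time: 31.25
tool_pos: [602.2, -61.4, 5.8]
tcp_rot: [180.0, -0.0, -94.5]
ft_force: [-5.1, 0.7, 9.5]
finger_gap: 18.3
tcp [602.2 -61.4   5.8] rot [180.   -0.  -94.5] gap 18.3 t 31.2 q6 83.8
shift [ 1.3 -1.8  0.8] turn 0.0
```

```bash
python3 -m pendant '[[0,0,-3,0,0],[0,0,0,0,0]]'
python3 -m pendant '[[0,0,-2,0,0],[0,0,0,0,0]]'
```

```text
time: 31.45
tool_pos: [604.3, -61.5, 5.6]
tcp_rot: [179.9, -0.0, -94.5]
ft_force: [-11.6, 0.7, 13.3]
finger_gap: 18.1
time: 31.65
tool_pos: [604.6, -61.3, 5.4]
tcp_rot: [179.6, 0.0, -94.4]
ft_force: [-20.9, 1.1, 20.7]
finger_gap: 18.3
```

```bash
python3 -m pendant '[[0,0,-2,0,0],[0,0,0,0,0]]'
```

```text
time: 31.85
tool_pos: [604.7, -61.2, 5.1]
tcp_rot: [179.4, 0.0, -94.4]
ft_force: [-28.1, 3.3, 26.7]
finger_gap: 18.0
```

```bash
python3 -m pendant '[[0,0,4,0,0],[0.5,0,0,0,0],[0.5,0,0,0,0],[0.5,0,0,0,0],[0.5,0,0,-20,0],[0.5,0,0,-40,0],[0.5,0,0,-45,0],[0.5,0,0,-45,0],[1,0,0,-20,0],[1,0,0,0,0]]'
python3 -m pendant '[[1,40,0,0,0],[1,40,0,0,0],[1,40,0,0,0],[1,43,-2.5,0,0],[1,0,0,0,8],[1,0,0,0,8],[1,0,0,0,8],[1,0,0,0,7.3],[1,0,0,0,0]]'
python3 - <<'E'
from h import *
im,d,p=snap('top','t5')
go(593,-224.3,106,-125.7);tabs('scene')
cv2.imwrite('pics/c5.png',cv2.resize(im[80:260,210:410],None,fx=3,fy=3,interpolation=2))
E
```

```text
time: 32.85
tool_pos: [608.0, -62.2, 179.9]
tcp_rot: [-179.5, -0.1, -94.5]
ft_force: [0.5, -0.7, 0.5]
finger_gap: 70.4
time: 33.75
tool_pos: [594.3, -224.1, 172.7]
tcp_rot: [179.8, -0.0, -125.9]
ft_force: [-1.5, 0.3, -1.3]
finger_gap: 85.5
tcp [ 594.4 -224.1  173. ] rot [ 179.9   -0.  -125.6] gap 85.4 t 33.8 q6 100.3
shift [ 1.  1. 67.] turn 0.1
scene red 21 [ 633. -177.   90.] ang 50.8 r 64
scene yellow 40 [ 627. -252.   99.] ang -36.9 r 43
scene green 16 [ 650. -267.  103.] ang -35.4 r 69
grip [array([ 592.5, -227.2]), array([15.5, 64.7]), np.float64(52.8)]
```

View pics/c5.png

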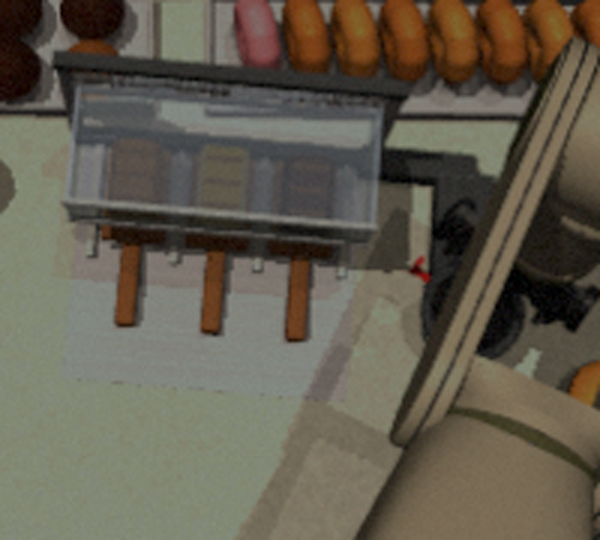

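```bash
python3 -m pendant '[[1,0.5,0.5,25,0],[1,0,0,25,0],[1,0,0,15,0],[1,0,0,0,0],[0,0,0,0,0],[0,0,0,0,0],[0,0,0,0,0],[0,0,0,0,0],[0,0,0,0,0],[0,0,0,-1,0]]' 60
python3 -m pendant '[[0,0,0,0,-5],[0,0,0,0,-8],[0,0,0,0,-8],[0,0,0,0,-8],[0,0,0,0,-8],[0,0,0,0,-8],[0,0,0,0,-8],[0,0,0,0,-8],[0,0,0,0,-8],[0,0,0,0,-6]]'
python3 -m pendant '[[0,0,0,0,-6],[0,0,0,0,-5],[0,0,0,0,0],[0,0,0,0,0]]'
python3 - <<'E'
from h import *
go(593,-224.3,106,-39.7);tabs('scene')
E
```

```text
time: 34.85
tool_pos: [594.3, -225.3, 110.9]
tcp_rot: [-179.9, -0.1, -125.8]
ft_force: [1.6, -5.1, -6.4]
finger_gap: 15.4
time: 35.85
tool_pos: [594.2, -222.1, 110.9]
tcp_rot: [-179.9, 0.2, -50.4]
ft_force: [-4.1, 9.3, 5.1]
finger_gap: 14.9
time: 36.25
tool_pos: [593.9, -221.8, 110.9]
tcp_rot: [-179.9, 0.2, -39.7]
ft_force: [-6.1, 10.8, 5.4]
finger_gap: 14.8
tcp [ 593.9 -221.8  110.9] rot [-179.9    0.2  -39.7] gap 14.8 t 36.2 q6 14.4
shift [1.  2.5 4.9] turn 0.0
scene red 14 [ 637. -175.   98.] ang 49.7 r 68
scene yellow 39 [ 620. -192.  101.] ang 52.2 r 44
scene green 22 [ 648. -266.   97.] ang -35.2 r 68
grip [array([ 595.8, -230.1]), array([64.2, 26.3]), np.float64(50.8)]
```

Release, rise and check with the wrist camera.

```bash
python3 -m pendant '[[1,0,0,0,0],[1,0,0,0,0],[1,0,0,0,0],[1,0,0,0,0],[1,0,0,-20,0],[1,0,0,-40,0],[1,0,0,-40,0],[1,0,40,-20,0],[1,0,40,0,0],[1,0,0,0,0]]'
python3 - <<'E'
from h import *
tabs('wrist','w6');tabs('scene');tabs('top')
go(593,-224.3,106,-39.7)
E
```

```text
time: 37.3
tool_pos: [541.3, -289.9, 232.5]
tcp_rot: [179.9, -0.2, -40.0]
ft_force: [1.0, -0.0, 0.7]
finger_gap: 85.3
wrist red 184 [ 635. -171.  110.] ang 52.7 r 69
wrist yellow 432 [ 623. -186.  102.] ang 53.5 r 50
wrist green 177 [ 644. -260.   80.] ang -33.2 r 61
grip [array([ 591.6, -223.2]), array([63.2, 16. ]), np.float64(50.2)]
scene red 13 [ 638. -175.   95.] ang 48.7 r 68
scene yellow 39 [ 620. -191.  101.] ang 52.9 r 45
scene green 21 [ 650. -265.  100.] ang -34.4 r 69
grip [array([ 592.1, -226.9]), array([64.2, 19.2]), np.float64(50.3)]
top red 12 [ 634. -171.  102.] ang 53.4 r 69
top yellow 51 [ 622. -191.  103.] ang 50.3 r 46
top green 9 [ 646. -261.   83.] ang -33.0 r 63
grip [array([ 593.1, -225.4]), array([64.1, 17.7]), np.float64(49.9)]
tcp [ 543.2 -285.9  230.5] rot [-180.     0.   -39.8] gap 85.0 t 37.5 q6 7.2
shift [ -1.1 -79.2 124.5] turn -0.1
```

View pics/w6.png

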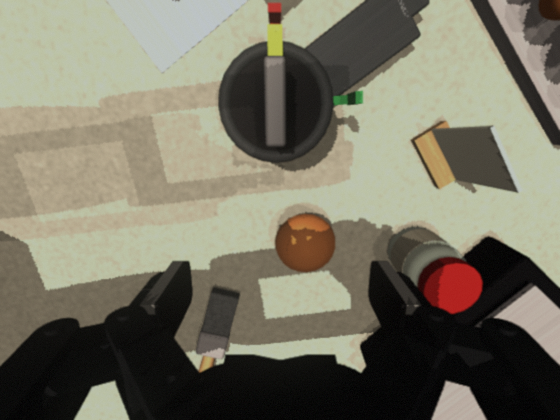

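```bash
python3 - <<'E'
from h import *
im,d,p=snap('top')
cv2.imwrite('pics/c7.png',cv2.resize(im[80:260,100:410],None,fx=2.5,fy=2.5,interpolation=2))
s=r.sense();print(s['time'],s['ft_force'])
E
```

```text
37.5 [-0.16753683 -0.34628305 -1.06608085]
```

View pics/c7.png

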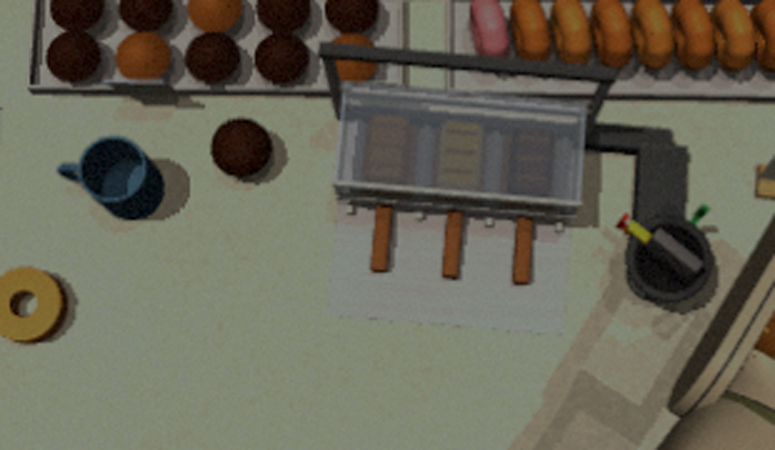

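All three boards are home, the hood is lowered over the handles, the pointer is at the red tab, and the arm is clear.

```bash
python3 -c "
from bench import hand_in
print(hand_in())"
```

```text
the job is handed in; nothing more can be done
None
```

The warmer is loaded and I handed the job in at about 37.5 s; `hand_in` gives no verdict, so what follows rests on my own checks.

**What I did:** I turned the wheel about 61.5° clockwise to the green tab. I then slid each board in by its handle: lemon into the middle lane, plain into the left and chocolate into the right. Last, I turned the wheel back 86° to the red tab, let go and moved clear.

**Last checks:**
- **Boards:** each push ended in a clear force rise at the back stop. The final top picture shows the three handles in line under the lowered hood. I could not measure the loaves by depth once they were under the glass, so "fully home" comes from the stop contact and the pictures.
- **Wheel:** in the last wrist picture the pointer and red tab line up, with the bar along the same line. Angles taken from the three cameras differed by up to about 4° (4 mm at the tip) in the worst one, the scene camera, against the 7 mm allowed.
- **Bystanders:** the mug, dark muffin and doughnut look unmoved in the final top picture. I did not measure any bystander again at the end.
- **Robot:** measured force was about 1 N or less, and the gripper touched nothing.

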